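# Close the pewter tea canister between the whisks

### The arm

A 6-joint arm with a two-finger parallel gripper is mounted at the origin on the work surface. World frame = base frame: x ahead of the robot, y to its left, z up, the work surface at z = 0. Lengths are in mm, angles in rad, forces in N, time in s.
With the tool pointing down it reaches from about 350 to 725 mm from the base axis. Payload 6 kg.
Tool frame: the origin (TCP) lies midway between the tips of the shut fingers; the grasp point (between the pads) lies 19 mm behind it (hold_point_z is the distance from the TCP to the grasp point, in mm); z points along the fingers, x is the direction in which the jaws open and shut, and the axes are right-handed (so a half turn about z gives the same grasp; the last joint's range is limited). The gripper opens to 85 mm and grips with 20 to 120 N. Pads are 22 mm wide; open, the fingers measure 114 mm over their backs; the gripper's body (76 mm by 85 mm) begins 54 mm behind the grasp point. The pads swing forward as they close: fully open they stand 13 mm farther back than shut.
Start: joints at [-0.919, 0.04, 0.085, 0, -1.615, -0.334], TCP at [187.495, -569.929, 231.261] pointing down, gripper open.
Joint ranges: [-2.56, 2.56], [-1.29, 2.01], [-1.08, 1.49], [-3.29, 1.98], [-2.81, -0.18], [-2.99, 2.99]. Speed limits (rad/s): [2.57, 2.57, 3.01, 3.14, 3.14, 3.14].

### API

Orientations are given as [roll, pitch, yaw] about the fixed x, y, z axes, in that order (R = Rz(yaw) Ry(pitch) Rx(roll)).
In Python, from bench import get_obs, snapshot, sign_off, hold_point_z gives the robot as it stands.
- The arm moves only by the tool drive_tool, never from a script. Its argument "targets" is a list of rows, each a list of 2 entries, a list of its own where there are three numbers: the shift along the tool's x, y, z in m, then the turn about the tool's z in degrees. In form: [[[dx, dy, dz], spin], ...]. A call has 1 to 8 rows; each row shifts and turns the commanded pose from where the row before left it, along the tool's axes as they then stand; what a row does not reach is not made up. A row lasts 1/12 s, in which the tool goes at most 41.7 mm and 7.16 degrees, less where a joint would pass 70% of its speed; a pose out of reach is approached as far as the arm can. A call is refused whole if a number of a shift passes 0.0417 or a number of a turn 7.16, either way. A call with a gripper value outside its range is refused whole. "grip" is the opening in per cent of the stroke, from 0 (shut) to 100 (fully open), set as the call begins (left out, the last holds). The fingers move at their own pace and stop on an object; the grip force is fixed at half the most. Time passes only in rows, so rows that do not move let the fingers close. It gives the time, the measured TCP pose, the force and the opening at its end, in the units of the state.
- get_obs(): the state, without advancing time (a new reading comes with each control period).
- snapshot(name): name is "scene" or "side" or "wrist"; returns a dict with "frame" (420x560x3 uint8, red, green, blue), "range_z" (420x560 float32, mm along the optical axis (not along the pixel's ray), 0 where there is no reading), "camera_matrix" (3x3 intrinsics, pixels), "D" ([k1, k2, p1, p2, k3] as OpenCV has them; the pictures are not rectified), "world_to_cam" (4x4, takes a point from world to camera coordinates). Camera axes: x right, y up, looking along -z (the intrinsics and any distortion apply to the point x, -y, -z); pixel columns grow to the right and rows downward; lengths in mm; the calibration is good to about 2 mm. A picture is of the moment at which its call begins.
- sign_off(): hands the job in, once; it reports no verdict.
The state is a dict: "time": time; "joints": joint angles; "qvel": joint speeds; "joint_torque": joint torques, N m; "ee_pos": TCP position; "tool_rot": TCP orientation; "force": force on the tool from outside, world axes, zero at the start; "moment": the same for the moment, N m; "gripper_width": opening from 0.0 (shut) to 1.0 (fully open).
Only numpy, scipy, OpenCV 4.12 (cv2) and the standard library are available. Lean on these libraries where they do the work, as an engineer would, in place of code of your own. Each camera call takes 0.05 s, during which the arm holds its last target. There are 200 camera calls.

### The job

Close the tea canister: turn its four-winged inner lid clockwise, in short arcs between the two whisks, until it bites on its seal and sits hand-snug, not forced. Then put the pewter cover back on over it, fully down on the shoulder. Leave the whisks, the whisk holder and the sweets dish standing as they are.

Things in the scene. Friction and masses are not known exactly. Their poses are not given: they have to be found in the camera images.
- stand: Cedar board screwed to the cabinet top, 110 mm (its x) by 200 mm (its y), 14 mm thick; origin at its centre on the cabinet-top level. The canister's hexagonal foot is let into its middle, so the canister cannot turn; a whisk stands 62 mm from the middle on the +y side and one on the -y side. The board's x direction, both ways, is open.
- canister: Hexagonal pewter canister, 72 mm across flats, fixed upright amid the stand; origin on its axis at cabinet-top level. Flat shoulder (radius 34) at 82 mm, scratched round its side; neck of outer radius 27, top at 90 mm. A cork seal lies hidden in the neck: the loose lid meets it after some 1.5 to 3.5 rad of turning; how far differs each time and cannot be seen.
- canister_shoulder (a point): Point on the canister's axis at shoulder height, 82 mm above the cabinet top: where the centre of the cover's lower edge must come to rest.
- lid: Pewter inner lid, a disc of radius 24 screwed into the neck, with a cross of four equal upright wings along its own +x, -x, +y, -y, 28 mm tall at the tips, 23 mm inwards, round an 18 mm tall hub of radius 9. Origin on the axis at the disc's upper face, at first about 3 mm above the neck's top. Clockwise from above closes it, sinking 6 mm a turn; it cannot be lifted out and stays where left.
- lid_grip (a point): Point on the lid's axis 22 mm above its disc; turns with it. Each wing has a flat tip 10 mm wide, 22 mm from the axis (44 mm over opposite tips), 5 to 28 mm above the disc: grip two opposite tips from above. Fingers on the tips cannot pass the whisk heads: turn in arcs across the stand's open x direction, then regrip a quarter turn back.
- lid_seat (a point): Point on the axis at the lid's lower rim, 14 mm below the disc's upper face, which beds on the seal. Feel: while the lid turns, the stiff thread drags with a steady 0.3 N m; once the lid bites on the seal the torque climbs by 1 N m per rad. Hand-snug is 0.45 to 0.6 N m of turning torque in all; from 0.74 N m the seal is crushed. At rest, the drag can mask part of it.
- cover: Loose pewter outer cover, 0.22 kg, standing mouth down on the cabinet top: a plain cylinder of outer radius 32, inner radius 29, 50 mm high, closed at the top and open below (42 mm deep inside), with a round finial on the axis from 50 to 78 mm above the lower edge (radius 6.5 up to 60 mm, above that radius 8). Origin at the centre of its lower edge, z up.
- whisk_a: Bamboo whisk standing head-up, loose, on the stand's +y side, 35 g, 112 mm high: handle of radius 12, head widening to radius 23 from 80 mm up. Origin at the centre of its foot, z up. To be left standing.
- whisk_b: The same bamboo whisk on the stand's -y side. To be left standing.
- whisk_holder: White porcelain whisk holder, waisted, 82 mm high, foot radius 29, loose on the cabinet top. Origin at the centre of its foot. To be left alone.
- sweets_dish: Grey speckled stoneware bowl, radius 62, 28 mm high, loose on the cabinet top. Origin at the centre of its foot. To be left alone.
Things that resemble listed ones, but are neither listed nor needed, are in the scene too. Leave any orange look-alike of the whisk_a alone.

How it is judged (in metres and radians):
On the way:
1. the inner lid presses on its seal, hand-snug, the cover still off (contact force between lid and seal_bite above 6 N and distance between cover and canister_shoulder above 0.06 m), for 0.2 s.
At the end, for the whole second after the job is handed in: Inner lid bites on its seal with 6 to 22 N at the seal's edge (tightened with 0.42 to 0.74 N m). Cover upright (0.05 rad), still, over the neck: within 5 mm of the axis, lower edge within 2 mm of the shoulder. Whisks upright within 10 mm of their places, whisk holder and dish within 15 mm (contact force between lid and seal_bite between 6 and 22 N and horizontal distance between cover and canister_shoulder below 0.005 m and z of cover in the frame of canister_shoulder between -0.003 and 0.002 m and angle between cover's own z axis and vertical below 0.05 rad and linear speed of cover below 0.01 m/s and angle between each of whisk_a, whisk_b's own z axis and vertical below 0.1 rad and distance of each of whisk_a, whisk_b from where it was at the start of the episode below 0.01 m and distance of each of whisk_holder, sweets_dish from where it was at the start of the episode below 0.015 m); the robot touches nothing.
It fails at once if the inner lid is forced on its seal with more than 0.74 N m (22 N at the seal's edge) (contact force between lid and seal_bite above 22 N).
It fails at once if a whisk is shifted by more than 10 mm or tipped (distance of any of whisk_a, whisk_b from where it was at the start of the episode above 0.01 m or angle between any of whisk_a, whisk_b's own z axis and vertical above 0.2 rad).
It fails at once if the whisk holder or the sweets dish is shifted by more than 15 mm (distance of any of whisk_holder, sweets_dish from where it was at the start of the episode above 0.015 m).
It also fails if it takes over 64 s, if anything falls off the work surface, if the arm or the gripper's body presses on something with over 40 N, if the wrist force passes 120 N, or if a joint passes its speed limit or range.

## Working session

There is one attempt and no reset: what is moved stays moved. The work goes in short steps, Python scripts to look and compute and a tool call to move; the robot and the scene stay as the last step left them, time stands still between calls to the robot, and variables do not carry over. Pictures are saved under pics/ and viewed, about 8 in all and at most 12, crops included, and the job is handed in when it is done.

Besides the shell and the picture viewer there is one more tool, called after ">>>" as a command line: name --argument value ..., lists and objects as JSON in quotes. drive_tool: Moves the arm, as the interface text tells. Its arguments: {"type":"object","properties":{"targets":{"type":"array","items":{"type":"array"}},"grip":{"type":"number"}},"required":["targets"]}

```bash
mkdir -p pics; cat > h.py <<'E'
import numpy as np, cv2
from bench import get_obs, snapshot, sign_off, hold_point_z
def save(name,fn):
    s=snapshot(name); cv2.imwrite('pics/%s.png'%fn,s['frame'][:,:,::-1]); np.savez('pics/%s.npz'%fn,**s); return s
def load(fn): return dict(np.load('pics/%s.npz'%fn))
def cloud(s):
    """world xyz for each pixel (H,W,3), nan if no reading"""
    h,w=s['range_z'].shape; u,v=np.meshgrid(np.arange(w),np.arange(h))
    p=cv2.undistortPoints(np.stack([u,v],-1).reshape(-1,1,2).astype(np.float64),s['camera_matrix'],s['D']).reshape(h,w,2)
    z=s['range_z'].astype(float).copy(); z[z==0]=np.nan
    c=np.stack([p[...,0]*z,-p[...,1]*z,-z],-1)
    T=np.linalg.inv(s['world_to_cam']); return c@T[:3,:3].T+T[:3,3]
E
python3 - <<'E'
from h import *
print(get_obs(),hold_point_z)
a=save('scene','s0');b=save('side','d0');w=save('wrist','w0')
cv2.imwrite('pics/both.png',cv2.resize(np.hstack([a['frame'],b['frame']])[:,:,::-1],(800,300),interpolation=cv2.INTER_AREA))
E
```

```text
{'time': 0.0, 'joints': array([-9.19263726e-01,  4.08521957e-02,  8.37893407e-02, -4.82720849e-04,
       -1.61548304e+00, -3.33733294e-01]), 'qvel': array([ 1.50946666e-03, -1.91338333e-03, -1.48290754e-05,  1.29052767e-03,
        6.70219878e-04,  8.54701434e-04]), 'joint_torque': array([-8.81397636e-05, -3.68217444e+01,  3.47415233e+01,  6.93217412e+00,
       -5.33006751e-03, -2.59485029e-05]), 'ee_pos': array([ 187.48744042, -569.60931791,  230.24042107]), 'tool_rot': array([-3.14147521e+00, -1.81101778e-03,  1.88861667e+00]), 'force': array([ 0.36395124, -0.00358422, -0.09193729]), 'moment': array([0.01543676, 0.00511859, 0.02744331]), 'gripper_width': 0.9994150705559582} 18.700000000000003
```

View pics/s0.png

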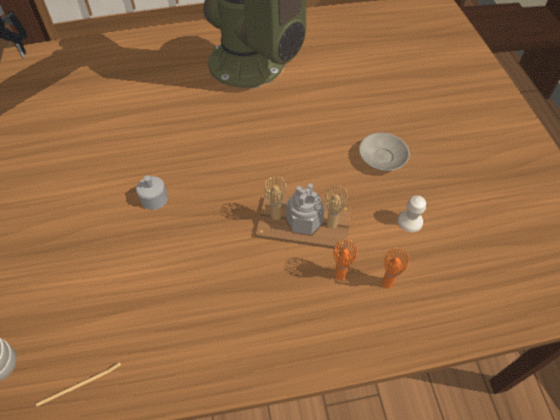

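View pics/d0.png

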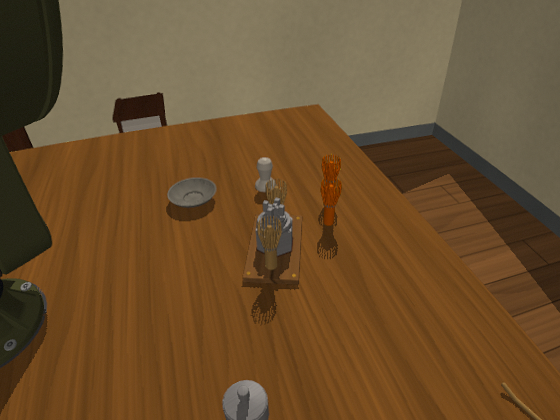

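The scene view shows the canister at (305,210) between two bamboo whisks, (276,200) and (335,207). The cover is at (152,193), the dish at (384,152) and the holder at (412,213). The orange look-alike whisks at (344,260) and (394,268) stay alone. The only pewter cylinder with a finial is the one at (152,193), so that is the cover.

```bash
python3 - <<'E'
from h import *
s=load('s0');P=cloud(s)
f=s['frame'][:,:,::-1]
A=cv2.resize(f[165:255,225:365],None,fx=5.5,fy=5.5,interpolation=cv2.INTER_CUBIC)[:400]
B=cv2.resize(f[165:220,120:190],None,fx=3,fy=3,interpolation=cv2.INTER_CUBIC)
img=np.zeros((565,770,3),np.uint8); img[:400,:A.shape[1]]=A[:,:770]; img[400:565,:210]=B
cv2.imwrite('pics/crop0.png',img)
def near(c,lo,hi,r,fn):
    P=cloud(load(fn)); m=(np.abs(P[...,2]-(lo+hi)/2)<(hi-lo)/2)&(np.hypot(P[...,0]-c[0],P[...,1]-c[1])<r); return P[m]
for u,v in [(152,195),(305,210),(276,190),(276,215),(335,200),(335,224),(384,152),(412,213),(344,260),(394,268),(262,237),(350,243),(302,245)]: print((u,v),P[v,u].round(1))
for fn in('s0','d0'):
    Q=cloud(load(fn)); c=P[195,152]
    for nm,c in(('cover',P[195,152]),('can',P[210,305])):
        m=(np.hypot(Q[...,0]-c[0],Q[...,1]-c[1])<75)&(Q[...,2]>8)
        for lo in range(8,130,6):
            q=Q[m&(Q[...,2]>=lo)&(Q[...,2]<lo+6)]
            if len(q)>5: print(fn,nm,lo,len(q),q.min(0).round(),q.max(0).round(),q.mean(0).round(1))
E
```

```text
(152, 195) [ 475.8 -277.8   45.7]
(305, 210) [610.1  39.9  89.4]
(276, 190) [565.2 -12.2 112.5]
(276, 215) [572.2 -14.2  31.6]
(335, 200) [612.2 101.1 111.3]
(335, 224) [618.3 107.3  29.2]
(384, 152) [420.  287.6   5.9]
(412, 213) [639.1 270.7  55.7]
(344, 260) [737.1  89.   86.1]
(394, 268) [773.4 178.6  87.3]
(262, 237) [606.9 -52.1   6.8]
(350, 243) [712.9 105.4 105. ]
(302, 245) [638.7  30.6  -1.4]
s0 cover 8 45 [ 453. -311.    8.] [ 483. -250.   14.] [ 474.7 -276.6   10.9]
s0 cover 14 46 [ 451. -312.   14.] [ 483. -250.   20.] [ 474.8 -278.3   16.8]
s0 cover 20 46 [ 451. -312.   20.] [ 482. -250.   26.] [ 474.2 -275.4   22.9]
s0 cover 26 47 [ 449. -313.   26.] [ 483. -250.   32.] [ 473.5 -278.5   28.9]
s0 cover 32 52 [ 454. -311.   32.] [ 484. -252.   38.] [ 475.3 -277.8   35. ]
s0 cover 38 72 [ 419. -312.   38.] [ 483. -250.   44.] [ 469.1 -277.4   41.7]
s0 cover 44 352 [ 420. -311.   44.] [ 483. -252.   50.] [ 455.1 -280.7   47. ]
s0 cover 50 37 [ 436. -307.   50.] [ 471. -258.   55.] [ 454.6 -282.8   51.2]
s0 cover 56 8 [ 451. -290.   57.] [ 457. -277.   61.] [ 454.5 -282.3  
[... 3104 characters left out ...]
] [588.3  15.2  65.2]
d0 can 68 57 [542.   6.  68.] [623.  53.  74.] [589.3  21.3  70.9]
d0 can 74 41 [548. -23.  74.] [619. 105.  80.] [596.6  22.6  76.7]
d0 can 80 161 [549. -23.  80.] [618. 112.  86.] [586.4  35.2  82.8]
d0 can 86 94 [557. -25.  86.] [622. 107.  92.] [585.7  41.8  89.7]
d0 can 92 138 [549. -14.  92.] [623. 112.  98.] [583.3  43.5  94.1]
d0 can 98 91 [549. -27.  98.] [625. 106. 104.] [587.   49.7 101.5]
d0 can 104 115 [548. -26. 104.] [625. 113. 110.] [588.   52.8 107. ]
d0 can 110 138 [548. -26. 110.] [626. 113. 116.] [587.3  50.7 113.1]
d0 can 116 191 [548. -27. 116.] [626. 114. 122.] [585.6  49.  118.8]
d0 can 122 81 [549. -26. 122.] [625. 113. 128.] [586.   42.1 124.1]
```

View pics/crop0.png

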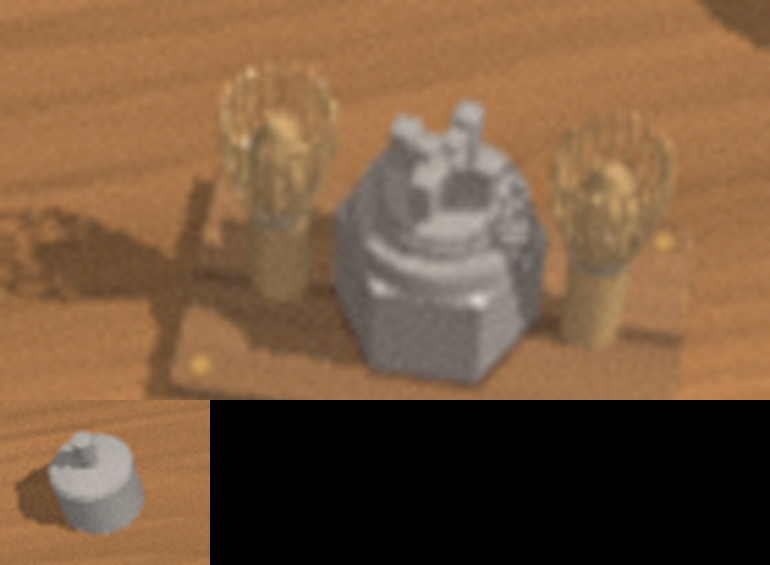

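The crop confirms both: the hexagonal canister with its winged lid between the two straw-coloured whisks, and the plain cover with its finial. Next I fit the poses.

```bash
python3 - <<'E'
from h import *
from scipy.optimize import least_squares
A={f:cloud(load(f)) for f in('s0','d0')}
for f,Q in A.items():
    for c,nm in(((567,-12),'wb'),((605,100),'wa')):
        m=(np.hypot(Q[...,0]-c[0],Q[...,1]-c[1])<38)&(Q[...,2]>95)&(Q[...,2]<130)
        (x,y),r=cv2.minEnclosingCircle(Q[m][:,:2].astype(np.float32)); print(f,nm,round(x,1),round(y,1),round(r,1))
    # handle fit, radius 12
    m=(np.hypot(Q[...,0]-586,Q[...,1]-43)<29)&(Q[...,2]>108)&(Q[...,2]<125)
    q=Q[m]; print(f,'wings top n',len(q),q.mean(0).round(1),q.max(0)[2].round(1),q.min(0).round(),q.max(0).round())
    np.save('pics/wing_%s.npy'%f,q)
    m=(np.hypot(Q[...,0]-586,Q[...,1]-43)<36)&(Q[...,2]>87)&(Q[...,2]<92)
    q=Q[m][:,:2].astype(np.float32);(x,y),r=cv2.minEnclosingCircle(q);print(f,'neck',round(x,1),round(y,1),round(r,1),len(q))
    m=(np.hypot(Q[...,0]-450,Q[...,1]+282)<40)&(Q[...,2]>44)&(Q[...,2]<54)
    q=Q[m][:,:2].astype(np.float32);(x,y),r=cv2.minEnclosingCircle(q);print(f,'cover',round(x,1),round(y,1),round(r,1),len(q))
    m=(np.hypot(Q[...,0]-450,Q[...,1]+282)<20)&(Q[...,2]>73)
    q=Q[m][:,:2].astype(np.float32);(x,y),r=cv2.minEnclosingCircle(q);print(f,'finial',round(x,1),round(y,1),round(r,1),len(q))
    m=(np.abs(Q[...,2]-14)<4)&(np.hypot(Q[...,0]-586,Q[...,1]-43)<130)
    q=Q[m][:,:2].astype(np.float32); q=q[(q[:,1]>-80)]; print(f,'board',cv2.minAreaRect(q))
# wing top map: all points in xy, print polar histogram of tips
q=np.vstack([np.load('pics/wing_%s.npy'%f) for f in A])
c=np.array([586,43.])
im=np.zeros((400,400,3),np.uint8)
for f,col in(('s0',(0,255,255)),('d0',(255,255,0))):
    for p in np.load('pics/wing_%s.npy'%f): cv2.circle(im,(int(200+(p[1]-43)*6),int(200+(p[0]-586)*6)),2,col,-1)
cv2.imwrite('pics/wings.png',im)
W=lambda t,r=0: None
print(np.c_[np.degrees(np.arctan2(*(q[:,:2]-c).T[::-1])),np.hypot(*(q[:,:2]-c).T),q[:,2]][np.hypot(*(q[:,:2]-c).T)>14].round(0)[::4].astype(int).tolist())
E
```

```text
s0 wb 561.5 -14.5 23.6
s0 wa 605.9 93.7 32.1
s0 wings top n 213 [586.6  45.4 116.2] 123.4 [567.  28. 108.] [605.  64. 123.]
s0 neck 585.7 45.4 27.2 133
s0 cover 452.0 -283.0 32.5 385
s0 finial 450.1 -283.3 9.3 34
s0 board ((585.849609375, 45.39472198486328), (200.26966857910156, 111.91450500488281), 69.18281555175781)
d0 wb 561.6 -5.7 33.3
d0 wa 605.0 102.2 23.7
d0 wings top n 233 [582.2  40.8 116.8] 123.8 [563.  23. 108.] [600.  63. 124.]
d0 neck 582.3 43.0 27.3 62
d0 cover 448.8 -285.5 32.2 1304
d0 finial 448.7 -285.1 8.0 111
d0 board ((582.1697998046875, 42.1192626953125), (200.4647674560547, 110.16836547851562), 69.32731628417969)
[[144, 24, 121], [132, 23, 122], [135, 21, 120], [-147, 19, 121], [128, 18, 122], [-139, 17, 122], [124, 16, 120], [-129, 17, 122], [129, 15, 117], [-132, 20, 115], [120, 16, 115], [-122, 14, 119], [-114, 16, 117], [72, 15, 121], [75, 22, 117], [60, 20, 121], [46, 18, 121], [-49, 15, 121], [53, 19, 116], [-41, 15, 119], [44, 16, 114], [61, 23, 111], [-29, 18, 121], [40, 19, 115], [-40, 20, 118], [-16, 15, 115], [-37, 22, 118], [39, 20, 109], [-34, 18, 111], [-26, 20, 111], [65, 19, 121], [47, 15, 122], [134, 19, 123], [144, 20, 122], [79, 15, 116], [154, 19, 123], [42, 16, 114], [160, 19, 122], [42, 16, 111], [161, 17, 119], [158, 21, 116], [-42, 14, 122], [158, 21, 114], [-54, 16, 122], [156, 21, 110], [-155, 17, 121], [-61, 15, 120], [161, 21, 109], [-144, 17, 121], [-59, 20, 120], [-130, 21, 123], [-62, 18, 117], [-137, 24, 121], [-123, 16, 117], [-44, 19, 111], [-129, 22, 119], [-61, 18, 112], [-133, 23, 116], [-65, 16, 109], [-136, 25, 115], [-127, 15, 108], [-127, 25, 113], [-125, 22, 109]]
```

View pics/wings.png

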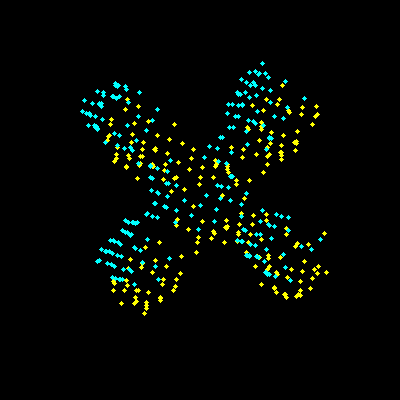

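>>> drive_tool --targets '[[[0.0255,0.0315,0],0],[[0.0255,0.0315,0],0],[[0.0255,0.0315,0],0],[[0.0255,0.0315,0],0],[[0.0255,0.0315,0],0],[[0.0255,0.0315,0],0],[[0.0255,0.0315,0],0],[[0.0255,0.0315,0],0]]'

```text
time: 0.82
ee_pos: [363.6, -295.6, 231.3]
tool_rot: [3.141, -0.0, 1.888]
force: [1.1, -1.5, -0.5]
gripper_width: 1.001
```

>>> drive_tool --targets '[[[0.0255,0.0315,0],0],[[0.0255,0.0315,0],0],[[0.0255,0.0315,0],0],[[0.0255,0.0315,0],0],[[0.0255,0.0315,0],0],[[0.0255,0.0315,0],0],[[0.0255,0.0315,0],0],[[0.0255,0.0315,0],0]]'

```text
time: 1.48
ee_pos: [539.4, -22.8, 231.3]
tool_rot: [3.141, -0.0, 1.889]
force: [0.0, -1.0, 0.2]
gripper_width: 0.999
```

>>> drive_tool --targets '[[[0.0255,0.0315,0],-6],[[0.0255,0.0315,0],-6],[[0,0,0],-6],[[0,0,0],-6],[[0,0,0],-6],[[0,0,0],0]]' --grip 72

```text
time: 1.98
ee_pos: [578.9, 45.7, 230.7]
tool_rot: [-3.141, -0.001, 2.416]
force: [-0.8, -0.2, 0.4]
gripper_width: 0.72
```

```bash
python3 - <<'E'
from h import *
o=get_obs(); print(o['time'],o['ee_pos'],o['tool_rot'],o['joints'],o['moment'],o['gripper_width'])
s=save('wrist','w1'); T=np.linalg.inv(s['world_to_cam']); print(T.round(3))
E
```

```text
1.9833 [578.94651208  45.73059067 230.70259832] [-3.14074540e+00 -6.63020527e-04  2.41638831e+00] [ 4.23830833e-01 -9.99988132e-03  3.31275735e-02 -2.58334049e-04
 -1.61496821e+00 -1.14904617e+00] [-0.03288613  0.00115178 -0.01906217] 0.7199587072617579
[[-7.48000e-01 -6.34000e-01 -1.96000e-01  5.28384e+02]
 [ 6.63000e-01 -7.15000e-01 -2.21000e-01 -9.88300e+00]
 [ 0.00000e+00 -2.96000e-01  9.55000e-01  3.74203e+02]
 [ 0.00000e+00  0.00000e+00  0.00000e+00  1.00000e+00]]
```

View pics/w1.png

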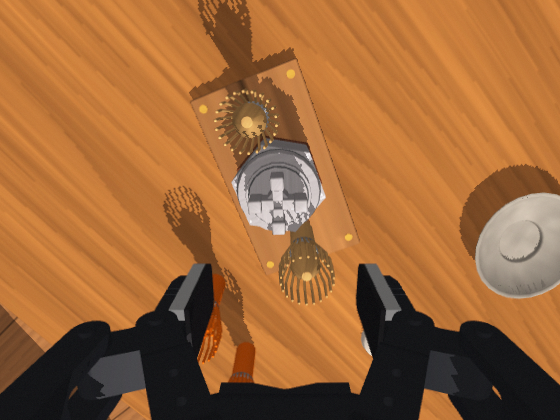

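The wrist view shows the lid cross centred near (278,198), whisk heads at (247,122) and (307,275), and fingers at about (195,300) and (378,300). I fit the lid and calibrate the wrist camera on the fingers.

```bash
cat >> h.py <<'E'
def lidfit(s,c0):
    from scipy.optimize import least_squares
    Q=cloud(s); d=np.hypot(Q[...,0]-c0[0],Q[...,1]-c0[1])
    m=(np.abs(Q[...,2]-14)<4)&(d<130)
    print('board',cv2.minAreaRect(Q[m][:,:2].astype(np.float32)))
    q=Q[(d<40)&(Q[...,2]>80)&(Q[...,2]<84.5)]; print('shoulder',len(q),cv2.minEnclosingCircle(q[:,:2].astype(np.float32)) if len(q) else '')
    q=Q[(d<29)&(Q[...,2]>87.5)&(Q[...,2]<91.5)]; print('neck',len(q),cv2.minEnclosingCircle(q[:,:2].astype(np.float32)) if len(q) else '')
    q=Q[(d<28)&(Q[...,2]>114)&(Q[...,2]<130)]
    def sd(p):
        r=q[:,:2]-p[:2]; c,t=np.cos(p[2]),np.sin(p[2]); a=np.abs(r[:,0]*c+r[:,1]*t); b=np.abs(-r[:,0]*t+r[:,1]*c)
        f=lambda L,W: np.hypot(np.maximum(L-22,0),np.maximum(W-4,0))
        return np.minimum(f(a,b),f(b,a))+0.0
    best=min((least_squares(sd,[*c0,t],loss='soft_l1') for t in np.radians([35,50,65,80,5,20])),key=lambda r:r.cost)
    a=q[:,:2]-best.x[:2]; c,t=np.cos(best.x[2]),np.sin(best.x[2]); u=np.c_[a[:,0]*c+a[:,1]*t,-a[:,0]*t+a[:,1]*c]
    print('wings',len(q),best.x[:2].round(1),np.degrees(best.x[2]).round(1)%90,best.cost.round(1),'ext',u.min(0).round(1),u.max(0).round(1),'ztop',np.percentile(q[:,2],[50,90,98]).round(1))
    q=Q[(d<22)&(Q[...,2]>91)&(Q[...,2]<99)]; print('disc z',len(q),np.median(q[:,2]) if len(q) else '')
E
python3 - <<'E'
from h import *
for f,c in(('s0',(586,45)),('d0',(582,42)),('w1',(584,44))): print(f);lidfit(load(f),c)
s=load('w1');Q=cloud(s);Y=2.4164;e=np.array([578.95,45.73,230.7])
R=np.array([[np.cos(Y),np.sin(Y),0],[np.sin(Y),-np.cos(Y),0],[0,0,-1]])
L=(Q-e)@R
for z in range(-40,4,4):
    m=(np.abs(L[...,2]-z)<2)&(np.abs(L[...,1])<16)
    l=L[m]
    a=l[l[:,0]<0];b=l[l[:,0]>0]
    if len(a)>5 and len(b)>5: print(z,len(a),len(b),'in',np.percentile(a[:,0],98).round(1),np.percentile(b[:,0],2).round(1),'y',np.percentile(a[:,1],[2,98]).round(1),np.percentile(b[:,1],[2,98]).round(1))
E
```

```text
s0
board ((585.849609375, 45.39472198486328), (200.26966857910156, 111.91450500488281), 69.18281555175781)
shoulder 168 ((585.9174194335938, 45.67658615112305), 34.7612419128418)
neck 113 ((585.7117309570312, 45.45306396484375), 27.152326583862305)
wings 147 [586.3  45.1] 50.5 7.7 ext [-21.8 -22.7] [22.  23.3] ztop [118.7 121.5 122.6]
disc z 94 92.76865322427648
d0
board ((582.1697998046875, 42.1192626953125), (200.4647674560547, 110.16836547851562), 69.32731628417969)
shoulder 131 ((582.4977416992188, 43.594261169433594), 34.649112701416016)
neck 53 ((582.29931640625, 42.99657440185547), 27.3044490814209)
wings 172 [582.8  42.7] 50.0 7.9 ext [-23.1 -21.6] [22.5 21.9] ztop [118.5 122.2 122.6]
disc z 96 93.7404594188148
w1
board ((583.6575927734375, 44.369606018066406), (200.73309326171875, 110.6903305053711), 69.22562408447266)
shoulder 1695 ((583.1659545898438, 44.088462829589844), 34.4553337097168)
neck 459 ((583.4244384765625, 44.291969299316406), 26.88152503967285)
wings 1309 [583.1  44. ] 50.2 22.5 ext [-21.9 -21.7] [21.7 22. ] ztop [120.7 122.5 123. ]
disc z 885 94.04633005435483
-40 310 316 in -29.5 31.4 y [-10.9  10.2] [-11.   10.6]
-36 384 384 in -29.4 31.3 y [-11.   10.5] [-10.9  10.7]
-32 359 355 in -29.4 31.3 y [-10.9  10.2] [-10.9  10.5]
-28 304 317 in -29.4 31.3 y [-11.   10.6] [-11.   10.8]
-24 296 285 in -29.4 31.4 y [-10.9  10.4] [-10.9  10.6]
-20 266 274 in -29.5 31.4 y [-10.9  10.3] [-11.   10.8]
-16 241 230 in -29.6 31.5 y [-10.9  10.3] [-11.1  10.4]
-12 194 191 in -29.7 31.7 y [-11.   10.2] [-10.9  10.1]
-8 80 91 in -29.7 31.6 y [-10.1   9.6] [-10.3  10.4]
```

>>> drive_tool --targets '[[[-0.0052,0.0018,0.024],-1.8],[[0,0,0.024],0],[[0,0,0.024],0],[[0,0,0.018],0],[[0,0,0],0],[[0,0,0],0]]' --grip 72

```text
time: 2.53
ee_pos: [583.6, 42.8, 140.9]
tool_rot: [-3.14, -0.001, 2.441]
force: [-0.4, 0.5, 1.0]
gripper_width: 0.717
```

```bash
python3 - <<'E'
from h import *
o=get_obs(); print(o['time'],o['ee_pos'],o['tool_rot'],o['moment'],o['force'])
s=save('wrist','w2'); lidfit(s,(584,44))
E
```

```text
2.5333 [583.63300485  42.77921666 140.85868033] [-3.13984417e+00 -6.12501489e-04  2.44116504e+00] [-0.0023557  -0.05269175 -0.03168046] [-0.35149753  0.4636966   0.96659054]
board ((583.30908203125, 44.01390075683594), (199.77137756347656, 111.02497863769531), 69.473388671875)
shoulder 2893 ((583.2548217773438, 44.13798904418945), 34.55772399902344)
neck 848 ((583.623779296875, 44.190616607666016), 27.18279266357422)
wings 2871 [583.  44.] 50.3 58.5 ext [-21.7 -22.2] [22.5 21.9] ztop [120.5 122.3 122.8]
disc z 1603 93.98648650282325
```

>>> drive_tool --targets '[[[0,0.0005,0.015],-0.4],[[0,0,0.015],0],[[0,0,0.015],0],[[0,0,0],0],[[0,0,0],0]]'

```text
time: 3.0
ee_pos: [584.8, 43.5, 97.6]
tool_rot: [3.141, 0.001, 2.45]
force: [-0.2, 0.2, 1.1]
gripper_width: 0.72
```

>>> drive_tool --targets '[[[0,0,0],0],[[0,0,0],0],[[0,0,0],0],[[0,0,0],0],[[0,0,0],0],[[0,0,0],0]]' --grip 40

```text
time: 3.5
ee_pos: [584.8, 44.3, 99.1]
tool_rot: [3.139, 0.001, 2.451]
force: [-5.1, 2.2, 6.0]
gripper_width: 0.496
```

```bash
cat > st.py <<'E'
from h import *
o=get_obs(); print(o['time'],o['ee_pos'].round(1),np.degrees(o['tool_rot']).round(2),'F',o['force'].round(2),'M',o['moment'].round(3),'t6',o['joint_torque'][5].round(3),'g',round(o['gripper_width'],3),'j',o['joints'].round(2))
E
python3 st.py
```

```text
3.5 [584.8  44.3  99.1] [1.7986e+02 5.0000e-02 1.4043e+02] F [-5.09  2.18  5.97] M [ 0.893  1.682 -0.067] t6 0.026 g 0.496 j [ 0.42  0.03 -0.17 -0.   -1.37 -1.11]
```

>>> drive_tool --targets '[[[0,0,0.0002],5],[[0,0,0.0002],6],[[0,0,0.0001],6],[[0,0,0.0001],6]]'

```text
time: 3.83
ee_pos: [585.1, 43.9, 98.7]
tool_rot: [3.139, 0.001, 2.045]
force: [-4.1, 0.7, 5.5]
gripper_width: 0.497
```

```bash
python3 st.py
```

```text
3.8333 [585.1  43.9  98.7] [1.7984e+02 5.0000e-02 1.1716e+02] F [-4.08  0.71  5.54] M [0.226 1.123 0.277] t6 1.367 g 0.497 j [ 0.42  0.03 -0.17  0.   -1.37 -1.51]
```

>>> drive_tool --targets '[[[0,0,0],4],[[0,0,0],2],[[0,0,0],0]]'

```text
time: 4.08
ee_pos: [585.2, 43.8, 98.5]
tool_rot: [3.139, 0.001, 1.943]
force: [-3.0, -0.0, 5.8]
gripper_width: 0.494
```

```bash
python3 st.py
```

```text
4.0833 [585.2  43.8  98.5] [1.7984e+02 4.0000e-02 1.1135e+02] F [-2.95 -0.02  5.83] M [0.28  1.233 0.051] t6 -0.728 g 0.494 j [ 0.42  0.03 -0.17  0.   -1.37 -1.61]
```

>>> drive_tool --targets '[[[0,0,0],0],[[0,0,0],0],[[0,0,-0.015],0],[[0,0,-0.02],-3],[[0,0,-0.005],-7],[[0,0,0],-7],[[0,0,0],-7],[[0,0,0],-7]]' --grip 72

```text
time: 4.75
ee_pos: [584.7, 43.7, 136.2]
tool_rot: [3.141, 0.0, 2.492]
force: [-0.1, -0.1, 0.6]
gripper_width: 0.722
```

>>> drive_tool --targets '[[[0,0,0],-7],[[0,0,0],-7],[[0,0,0],-7],[[0,0,0],-7],[[0,0,0],-7],[[0,0,0],-7],[[0,0,0],-7],[[0,0,0],-7]]'

```text
time: 5.42
ee_pos: [584.6, 43.6, 135.9]
tool_rot: [3.142, 0.001, -2.814]
force: [-1.4, -0.3, 0.1]
gripper_width: 0.721
```

>>> drive_tool --targets '[[[0,0,0],-3],[[0,0,0],0],[[0,0,0],0]]'

```text
time: 5.67
ee_pos: [584.6, 43.6, 135.9]
tool_rot: [3.142, 0.0, -2.77]
force: [0.4, 0.4, 0.4]
gripper_width: 0.717
```

```bash
python3 st.py; python3 - <<'E'
from h import *
s=save('wrist','w3'); lidfit(s,(584,44))
E
```

```text
5.6667 [584.6  43.6 135.9] [ 1.800e+02  2.000e-02 -1.587e+02] F [0.41 0.38 0.44] M [ 0.034 -0.054  0.008] t6 0.21 g 0.717 j [ 0.42  0.01 -0.12 -0.   -1.44 -0.04]
board ((583.398681640625, 44.113731384277344), (199.9524688720703, 110.14215850830078), 69.31442260742188)
shoulder 3009 ((583.777587890625, 43.854549407958984), 34.447174072265625)
neck 912 ((583.4783935546875, 44.31699752807617), 27.040645599365234)
wings 2988 [583.6  43.9] 21.6 59.8 ext [-21.7 -21.6] [22.  22.4] ztop [120.  121.8 122.3]
disc z 1746 93.5165810485538
```

>>> drive_tool --targets '[[[0.0003,0,0.015],0],[[0,0,0.015],0],[[0,0,0.009],0],[[0,0,0],0],[[0,0,0],0]]'

```text
time: 6.13
ee_pos: [584.0, 43.4, 96.6]
tool_rot: [-3.141, -0.001, -2.768]
force: [-0.3, 0.5, 0.4]
gripper_width: 0.715
```

>>> drive_tool --targets '[[[0,0,0],0],[[0,0,0],0],[[0,0,0],0],[[0,0,0],0],[[0,0,0],0],[[0,0,0],0]]' --grip 40

```text
time: 6.63
ee_pos: [584.0, 43.3, 98.4]
tool_rot: [-3.141, 0.0, -2.768]
force: [-5.2, -1.0, 5.9]
gripper_width: 0.496
```

>>> drive_tool --targets '[[[0,0,0.0001],5],[[0,0,0.0001],6],[[0,0,0.0001],6],[[0,0,0.0001],6],[[0,0,0.0001],6],[[0,0,0.0001],6],[[0,0,0.0001],6],[[0,0,0.0001],6]]'

```text
time: 7.3
ee_pos: [583.9, 43.3, 97.6]
tool_rot: [-3.141, 0.0, 2.69]
force: [-5.6, -0.9, 6.6]
gripper_width: 0.497
```

```bash
python3 st.py
```

```text
7.3 [583.9  43.3  97.6] [-1.7998e+02  2.0000e-02  1.5414e+02] F [-5.56 -0.95  6.56] M [-0.243  2.074  0.27 ] t6 1.361 g 0.497 j [ 0.42  0.03 -0.17  0.   -1.37 -0.87]
```

>>> drive_tool --targets '[[[0,0,0.0001],5],[[0,0,0.0001],5],[[0,0,0.0001],5]]'

```text
time: 7.55
ee_pos: [583.9, 43.3, 97.3]
tool_rot: [-3.141, 0.0, 2.429]
force: [-5.6, -0.5, 5.6]
gripper_width: 0.498
```

```bash
python3 st.py
```

```text
7.55 [583.9  43.3  97.3] [-1.7999e+02  3.0000e-02  1.3919e+02] F [-5.59 -0.45  5.57] M [-0.181  2.215  0.312] t6 1.082 g 0.498 j [ 0.42  0.03 -0.17  0.   -1.37 -1.13]
```

>>> drive_tool --targets '[[[0,0,0.0001],5],[[0,0,0.0001],5]]'

```text
time: 7.72
ee_pos: [583.9, 43.3, 97.2]
tool_rot: [-3.141, 0.0, 2.255]
force: [-6.9, -0.3, 5.1]
gripper_width: 0.497
```

```bash
python3 st.py
```

```text
7.7167 [583.9  43.3  97.2] [-1.7999e+02  2.0000e-02  1.2920e+02] F [-6.89 -0.3   5.15] M [-0.174  2.206  0.315] t6 1.086 g 0.497 j [ 0.42  0.03 -0.17  0.   -1.37 -1.3 ]
```

>>> drive_tool --targets '[[[0,0,0.0001],5],[[0,0,0.0001],5]]'

```text
time: 7.88
ee_pos: [583.9, 43.3, 97.0]
tool_rot: [-3.142, 0.0, 2.08]
force: [-6.5, -0.0, 7.0]
gripper_width: 0.499
```

```bash
python3 st.py
```

```text
7.8833 [583.9  43.3  97. ] [-1.8000e+02  2.0000e-02  1.1919e+02] F [-6.47 -0.05  7.04] M [-0.126  2.256  0.315] t6 1.086 g 0.499 j [ 0.42  0.03 -0.17  0.   -1.37 -1.48]
```

>>> drive_tool --targets '[[[0,0,0.0001],4],[[0,0,0.0001],4]]'

```text
time: 8.05
ee_pos: [583.9, 43.3, 96.8]
tool_rot: [-3.142, 0.0, 1.941]
force: [-8.0, 0.1, 6.8]
gripper_width: 0.498
```

```bash
python3 st.py
```

```text
8.05 [583.9  43.3  96.8] [-1.8000e+02  3.0000e-02  1.1124e+02] F [-8.03  0.07  6.79] M [-0.119  2.35   0.313] t6 0.774 g 0.498 j [ 0.42  0.03 -0.17  0.   -1.37 -1.62]
```

No bite yet after about 119°, so I regrip a quarter turn back.

>>> drive_tool --targets '[[[0,0,0],0],[[0,0,0],0],[[0,0,0],0],[[0,0,-0.017],0],[[0,0,-0.02],-4],[[0,0,-0.003],-7],[[0,0,0],-7],[[0,0,0],-7]]' --grip 72

```text
time: 8.72
ee_pos: [584.6, 43.7, 135.7]
tool_rot: [3.14, 0.001, 2.388]
force: [-0.7, 0.2, 0.0]
gripper_width: 0.717
```

>>> drive_tool --targets '[[[0,0,0],-7],[[0,0,0],-7],[[0,0,0],-7],[[0,0,0],-7],[[0,0,0],-7],[[0,0,0],-7],[[0,0,0],-7],[[0,0,0],-7]]'

```text
time: 9.38
ee_pos: [584.4, 43.6, 135.0]
tool_rot: [3.141, 0.0, -2.918]
force: [-1.0, 0.4, -0.0]
gripper_width: 0.717
```

>>> drive_tool --targets '[[[0,0,0],-7],[[0,0,0],-2],[[0,0,0],0],[[0,0,0],0]]'

```text
time: 9.72
ee_pos: [584.3, 43.5, 135.0]
tool_rot: [3.142, 0.0, -2.769]
force: [-0.0, 0.5, 0.5]
gripper_width: 0.722
```

```bash
python3 st.py; python3 - <<'E'
from h import *
s=save('wrist','w4'); lidfit(s,(584,44))
E
```

```text
9.7167 [584.3  43.5 135. ] [ 1.8000e+02  2.0000e-02 -1.5864e+02] F [-0.02  0.46  0.49] M [-0.01   0.052 -0.027] t6 0.162 g 0.722 j [ 0.42  0.01 -0.12 -0.   -1.44 -0.04]
board ((583.328857421875, 44.155174255371094), (200.3462677001953, 110.15111541748047), 69.29833221435547)
shoulder 3061 ((583.5377807617188, 43.671077728271484), 34.54282760620117)
neck 1380 ((583.4703369140625, 44.22254943847656), 26.907695770263672)
wings 2751 [583.6  43.9] 21.3 52.9 ext [-22.  -21.6] [21.8 22.2] ztop [118.9 120.4 120.9]
disc z 1702 92.04972444233654
```

>>> drive_tool --targets '[[[0.0003,0,0.015],0],[[0,0,0.015],0],[[0,0,0.009],0],[[0,0,0],0],[[0,0,0],0]]'

```text
time: 10.18
ee_pos: [583.7, 43.2, 95.8]
tool_rot: [-3.141, -0.001, -2.768]
force: [-0.5, 0.3, 1.6]
gripper_width: 0.719
```

>>> drive_tool --targets '[[[0,0,0],0],[[0,0,0],0],[[0,0,0],0],[[0,0,0],0],[[0,0,0],0],[[0,0,0],0]]' --grip 40

```text
time: 10.68
ee_pos: [584.0, 43.3, 97.6]
tool_rot: [-3.141, 0.001, -2.768]
force: [-4.2, -0.5, 6.0]
gripper_width: 0.499
```

>>> drive_tool --targets '[[[0,0,0.0001],5],[[0,0,0.0001],5]]'

```text
time: 10.85
ee_pos: [584.0, 43.3, 97.5]
tool_rot: [-3.141, 0.001, -2.946]
force: [-4.6, -0.7, 6.0]
gripper_width: 0.499
```

```bash
python3 st.py
```

```text
10.85 [584.   43.3  97.5] [-1.7997e+02  6.0000e-02 -1.6878e+02] F [-4.64 -0.7   6.01] M [-0.214  1.63   0.285] t6 1.267 g 0.499 j [ 0.42  0.03 -0.17  0.   -1.37 -0.22]
```

>>> drive_tool --targets '[[[0,0,0.0001],5],[[0,0,0.0001],5]]'

```text
time: 11.02
ee_pos: [584.0, 43.3, 97.3]
tool_rot: [-3.141, 0.001, -3.121]
force: [-5.2, -0.6, 6.8]
gripper_width: 0.5
```

```bash
python3 st.py
```

```text
11.0167 [584.   43.3  97.3] [-1.7998e+02  6.0000e-02 -1.7880e+02] F [-5.2  -0.62  6.8 ] M [-0.244  1.696  0.391] t6 1.051 g 0.5 j [ 0.42  0.03 -0.17  0.   -1.37 -0.4 ]
```

>>> drive_tool --targets '[[[0,0,0.0001],4],[[0,0,0.0001],4]]'

```text
time: 11.18
ee_pos: [583.9, 43.2, 97.2]
tool_rot: [-3.141, 0.001, 3.024]
force: [-5.6, -1.1, 6.4]
gripper_width: 0.496
```

```bash
python3 st.py
```

```text
11.1833 [583.9  43.2  97.2] [-1.7998e+02  6.0000e-02  1.7326e+02] F [-5.55 -1.08  6.4 ] M [-0.105  1.817  0.449] t6 0.637 g 0.496 j [ 0.42  0.03 -0.17  0.   -1.37 -0.53]
```

>>> drive_tool --targets '[[[0,0,0],2],[[0,0,0],2]]'

```text
time: 11.35
ee_pos: [583.9, 43.2, 97.1]
tool_rot: [-3.141, 0.001, 2.956]
force: [-5.0, -1.0, 6.3]
gripper_width: 0.498
```

```bash
python3 st.py
```

```text
11.35 [583.9  43.2  97.1] [-1.7999e+02  5.0000e-02  1.6936e+02] F [-5.   -1.01  6.32] M [-0.232  1.753  0.454] t6 -0.003 g 0.498 j [ 0.42  0.03 -0.17  0.   -1.37 -0.6 ]
```

```bash
python3 - <<'E'
from h import *
s=save('wrist','w5'); lidfit(s,(583.6,44))
m=[]
E
python3 st.py
```

```text
board ((583.3201293945312, 44.153358459472656), (200.307861328125, 110.84542083740234), 69.28366088867188)
shoulder 3388 ((583.3123779296875, 44.214359283447266), 34.5694694519043)
neck 2811 ((583.2411499023438, 44.31019592285156), 27.051666259765625)
wings 4967 [583.   41.7] 79.8 4023.9 ext [-19.9 -26. ] [24.7 25.8] ztop [118.9 124.6 129.1]
disc z 1988 91.66831541614918
11.4 [583.9  43.3  97.1] [-1.7999e+02  5.0000e-02  1.6924e+02] F [-4.49 -0.9   6.1 ] M [-0.315  1.8    0.43 ] t6 -0.348 g 0.494 j [ 0.42  0.03 -0.17  0.   -1.37 -0.6 ]
```

>>> drive_tool --targets '[[[0,0,0],0],[[0,0,0],0]]'

```text
time: 11.57
ee_pos: [583.9, 43.3, 97.1]
tool_rot: [-3.141, 0.001, 2.957]
force: [-4.2, -0.2, 6.5]
gripper_width: 0.495
```

```bash
python3 st.py
```

```text
11.5667 [583.9  43.3  97.1] [-1.7999e+02  5.0000e-02  1.6945e+02] F [-4.19 -0.19  6.49] M [-0.191  1.724  0.323] t6 -0.299 g 0.495 j [ 0.42  0.03 -0.17  0.   -1.37 -0.6 ]
```

>>> drive_tool --targets '[[[0,0,0],1.5],[[0,0,0],1.5]]'

```text
time: 11.73
ee_pos: [583.9, 43.2, 97.1]
tool_rot: [-3.141, 0.001, 2.904]
force: [-4.5, -1.1, 5.2]
gripper_width: 0.499
```

```bash
python3 st.py; python3 - <<'E'
from h import *
# angle of wings not held, relative to tool
s=load('w5');Q=cloud(s);Y=np.radians(169.4);e=np.array([583.9,43.3,97.1])
R=np.array([[np.cos(Y),np.sin(Y),0],[np.sin(Y),-np.cos(Y),0],[0,0,-1]]);L=(Q-e)@R
m=(Q[...,2]>112)&(Q[...,2]<121.5)&(np.abs(L[...,0])<9)&(np.abs(L[...,1])<26)
l=L[m]; 
for y0 in range(-24,25,4):
    k=l[np.abs(l[:,1]-y0)<2]
    if len(k)>5: print(y0,len(k),np.percentile(k[:,0],[3,97]).round(1))
E
```

```text
11.7333 [583.9  43.2  97.1] [-1.7999e+02  5.0000e-02  1.6640e+02] F [-4.48 -1.13  5.16] M [-0.171  1.756  0.576] t6 -0.055 g 0.499 j [ 0.42  0.03 -0.17  0.   -1.37 -0.65]
-20 387 [-4.1  4.9]
-16 262 [-4.1  5.2]
-12 155 [-3.9  4.8]
-8 123 [-3.2  4.2]
-4 300 [-8.3  8.2]
0 260 [-8.8  8.6]
4 285 [-8.5  8.3]
8 170 [-2.9  4.8]
12 357 [-3.4  5.3]
16 223 [-4.1  5.5]
20 188 [-3.7  5.5]
24 20 [-2.7  4.1]
```

Turning torque is 0.576 N m, so the lid is hand-snug. I hold briefly, release, rise and check that the lid angle stays near 76.4°.

>>> drive_tool --targets '[[[0,0,0],0],[[0,0,0],0],[[0,0,0],0]]'

```text
time: 11.98
ee_pos: [583.9, 43.2, 97.0]
tool_rot: [-3.141, 0.001, 2.905]
force: [-4.5, -0.5, 5.7]
gripper_width: 0.499
```

```bash
python3 st.py
```

```text
11.9833 [583.9  43.2  97. ] [-1.7999e+02  5.0000e-02  1.6646e+02] F [-4.48 -0.5   5.74] M [-0.211  1.739  0.403] t6 -0.382 g 0.499 j [ 0.42  0.03 -0.17  0.   -1.37 -0.65]
```

>>> drive_tool --targets '[[[0,0,0],0],[[0,0,0],0],[[0,0,0],0],[[0,0,-0.015],0],[[0,0,-0.03],0],[[0,0,-0.03],0],[[0,0,0],0],[[0,0,0],0]]' --grip 72

```text
time: 12.65
ee_pos: [585.1, 43.8, 172.9]
tool_rot: [3.139, 0.004, 2.904]
force: [0.1, -0.7, -0.9]
gripper_width: 0.721
```

```bash
python3 st.py; python3 - <<'E'
from h import *
s=save('wrist','w6'); lidfit(s,(583.6,44))
s=save('scene','s6'); lidfit(s,(586,45))
E
```

```text
12.65 [585.1  43.8 172.9] [179.85   0.23 166.4 ] F [ 0.15 -0.72 -0.93] M [0.05  0.047 0.024] t6 0.001 g 0.721 j [ 0.42  0.   -0.06  0.   -1.5  -0.65]
board ((583.2952880859375, 43.959388732910156), (199.7164306640625, 110.59578704833984), 69.29570007324219)
shoulder 2408 ((583.0901489257812, 43.96297836303711), 34.692474365234375)
neck 1667 ((583.3333129882812, 44.46516418457031), 27.096839904785156)
wings 1738 [583.3  43.9] 77.0 39.4 ext [-21.7 -21.7] [22.3 21.9] ztop [118.6 119.9 120.5]
disc z 988 91.62103697357236
board ((585.9348754882812, 45.41950988769531), (200.26658630371094, 112.03060913085938), 69.17655181884766)
shoulder 175 ((586.5180053710938, 45.8257942199707), 34.31489181518555)
neck 164 ((586.1588134765625, 45.443851470947266), 27.080303192138672)
wings 76 [585.9  45. ] 74.8 5.1 ext [-21.5 -21. ] [21.9  6.5] ztop [117.  119.  120.2]
disc z 42 92.66207887309065
```

>>> drive_tool --targets '[[[0,0,-0.02],0],[[0.006,-0.039,-0.01],0],[[0.006,-0.039,0],0],[[0.006,-0.039,0],0],[[0.006,-0.039,0],0],[[0.006,-0.039,0],0],[[0.006,-0.039,0],0],[[0.006,-0.039,0],0]]'

```text
time: 13.42
ee_pos: [477.4, -213.4, 199.1]
tool_rot: [3.141, -0.002, 2.905]
force: [1.1, 0.1, 0.2]
gripper_width: 0.718
```

>>> drive_tool --targets '[[[0.006,-0.039,0],0],[[0.006,-0.039,0],0],[[0,0,0.015],0],[[0,0,0.015],0],[[0,0,0],0],[[0,0,0],0]]'

```text
time: 13.92
ee_pos: [448.0, -284.9, 168.8]
tool_rot: [3.142, -0.003, 2.904]
force: [-0.1, 0.9, 0.4]
gripper_width: 0.717
```

```bash
cat > cov.py <<'E'
from h import *
import sys
def cov(fn,c=(450,-284.7),z0=0):
    Q=cloud(load(fn)); d=np.hypot(Q[...,0]-c[0],Q[...,1]-c[1])
    m=(d<42)&(Q[...,2]>z0+44)&(Q[...,2]<z0+54); q=Q[m]; print('body',cv2.minEnclosingCircle(q[:,:2].astype(np.float32)),len(q),np.median(q[:,2]).round(1))
    m=(d<16)&(Q[...,2]>z0+74)&(Q[...,2]<z0+84); q=Q[m]; print('finial',cv2.minEnclosingCircle(q[:,:2].astype(np.float32)),q[:,:2].mean(0).round(1),len(q),np.percentile(q[:,2],90).round(1))
E
python3 st.py; python3 -c "
from cov import *
save('wrist','w7'); cov('w7')"
```

```text
13.9167 [ 448.  -284.9  168.8] [180.   -0.2 166.4] F [-0.05  0.89  0.41] M [ 0.001 -0.051  0.053] t6 0.001 g 0.717 j [-0.19 -0.14 -0.2  -0.   -1.51 -0.05]
body ((448.95904541015625, -284.0260314941406), 31.937211990356445) 4623 48.8
finial ((448.7505798339844, -284.25482177734375), 7.851201057434082) [ 448.6 -284.9] 414 79.4
```

View pics/w7.png

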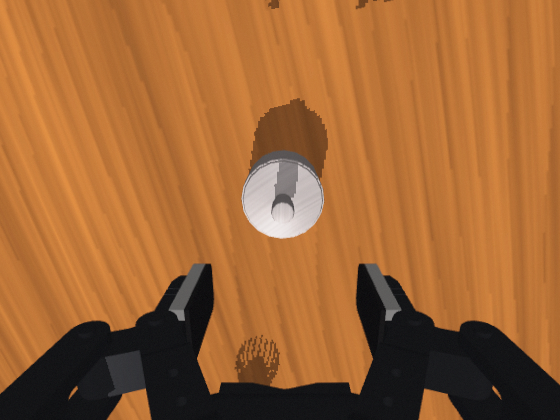

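The wrist view shows the cover squarely below, body circle centred at (283,200) and finial at (283,212), with nothing nearby. I descend and grasp the finial.

>>> drive_tool --targets '[[[-0.0017,0.001,0.03],0],[[0,0,0.03],0],[[0,0,0.03],0],[[0,0,0.015],0],[[0,0,0.008],0],[[0,0,0],0],[[0,0,0],0]]' --grip 50

```text
time: 14.55
ee_pos: [451.6, -284.6, 58.8]
tool_rot: [-3.141, 0.001, 2.905]
force: [0.2, 0.0, 0.7]
gripper_width: 0.501
```

```bash
python3 st.py
```

```text
14.55 [ 451.6 -284.6   58.8] [-1.7996e+02  8.0000e-02  1.6646e+02] F [0.24 0.04 0.71] M [ 0.057 -0.038  0.034] t6 -0.0 g 0.501 j [-0.18 -0.09 -0.36  0.   -1.3  -0.05]
```

>>> drive_tool --targets '[[[0.0017,0,0.003],0],[[0,0,0],0],[[0,0,0],0]]'

```text
time: 14.8
ee_pos: [449.6, -284.2, 55.4]
tool_rot: [3.142, 0.002, 2.905]
force: [-0.1, 0.1, -0.1]
gripper_width: 0.499
```

```bash
python3 st.py
```

```text
14.8 [ 449.6 -284.2   55.4] [1.8000e+02 9.0000e-02 1.6642e+02] F [-0.12  0.13 -0.06] M [-0.012  0.039  0.013] t6 -0.001 g 0.499 j [-0.19 -0.09 -0.37  0.   -1.29 -0.05]
```

>>> drive_tool --targets '[[[0,0,0],0],[[0,0,0],0],[[0,0,0],0],[[0,0,0],0],[[0,0,0],0],[[0,0,0],0],[[0,0,0],0],[[0,0,0],0]]' --grip 5

```text
time: 15.47
ee_pos: [449.5, -284.3, 54.9]
tool_rot: [-3.141, 0.001, 2.905]
force: [0.8, 0.4, 3.4]
gripper_width: 0.157
```

```bash
python3 st.py;  python3 -c "
from cov import *
save('wrist','w8'); cov('w8')"
```

```text
15.4667 [ 449.5 -284.3   54.9] [-1.7999e+02  6.0000e-02  1.6642e+02] F [0.81 0.37 3.38] M [ 0.075 -0.238  0.015] t6 0.008 g 0.157 j [-0.19 -0.09 -0.37  0.   -1.29 -0.05]
body ((448.8399353027344, -284.1857604980469), 31.988876342773438) 7883 48.6
finial ((449.9374084472656, -285.7481384277344), 15.484801292419434) [ 449.1 -287.6] 1844 81.3
```

>>> drive_tool --targets '[[[0,0,-0.01],0],[[0,0,-0.025],0],[[0,0,-0.03],0],[[0,0,-0.03],0],[[0,0,-0.03],0],[[0,0,-0.02],0],[[0,0,0],0]]'

```text
time: 16.1
ee_pos: [450.0, -284.9, 204.6]
tool_rot: [-3.14, 0.006, 2.904]
force: [0.1, -0.6, 0.7]
gripper_width: 0.164
```

>>> drive_tool --targets '[[[-0.0022,0.0146,0],0],[[-0.0045,0.0292,0],0],[[-0.0045,0.0292,0],0],[[-0.0045,0.0292,0],0],[[-0.0045,0.0292,0],0],[[-0.0045,0.0292,0],0],[[-0.0045,0.0292,0],0]]'

```text
time: 16.68
ee_pos: [521.6, -104.9, 198.1]
tool_rot: [-3.142, -0.003, 2.904]
force: [-0.2, -1.0, -1.3]
gripper_width: 0.16
```

>>> drive_tool --targets '[[[-0.0045,0.0292,0],0],[[-0.0045,0.0292,0],0],[[-0.0045,0.0292,0],0],[[-0.0045,0.0292,0],0],[[-0.0045,0.0292,0],0],[[-0.0022,0.0146,0],0],[[0,0,0],0],[[0,0,0],0]]'

```text
time: 17.35
ee_pos: [583.2, 44.1, 198.0]
tool_rot: [-3.14, -0.003, 2.905]
force: [-0.7, -0.0, -2.0]
gripper_width: 0.163
```

```bash
python3 st.py;  python3 -c "
from cov import *
o=get_obs()['ee_pos']; save('wrist','w9'); save('side','d9'); cov('w9',o[:2],o[2]-55); cov('d9',(o[0]-1.8,o[1]-1),o[2]-55)
Q=cloud(load('d9'));m=(np.hypot(Q[...,0]-o[0],Q[...,1]-o[1])<40)&(np.abs(Q[...,2]-(o[2]-55)-50)<3)
q=Q[m];A=np.c_[q[:,:2],np.ones(len(q))];print('tilt',np.linalg.lstsq(A,q[:,2],rcond=None)[0][:2])
Q=cloud(load('w9'));m=(np.hypot(Q[...,0]-o[0],Q[...,1]-o[1])<30)&(np.abs(Q[...,2]-(o[2]-55)-49)<3)
q=Q[m];A=np.c_[q[:,:2],np.ones(len(q))];print('tilt',np.linalg.lstsq(A,q[:,2],rcond=None)[0][:2])
"
```

```text
17.35 [583.2  44.1 198. ] [-1.7992e+02 -1.6000e-01  1.6647e+02] F [-0.7  -0.03 -2.01] M [-0.07   0.021 -0.031] t6 -0.065 g 0.163 j [ 0.42  0.   -0.01 -0.   -1.56 -0.65]
body ((582.3848266601562, 44.16657257080078), 32.09613800048828) 7918 191.7
finial ((583.175048828125, 43.37087631225586), 15.613362312316895) [582.5  41. ] 1790 224.3
body ((581.3544921875, 40.8583984375), 31.50225830078125) 405 190.9
finial ((580.3358764648438, 38.044090270996094), 15.046270370483398) [579.6  36.8] 75 224.8
tilt [0.00843285 0.0068412 ]
tilt [-0.00461502  0.00565855]
```

View pics/d9.png

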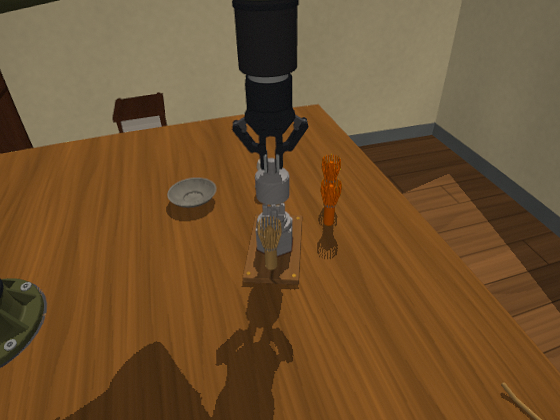

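The side view shows the cover held upright at (272,185), straight above the canister, with both whisks standing. I make a small correction and lower it.

>>> drive_tool --targets '[[[-0.0008,0,0.01],0],[[0,0,0.012],0],[[0,0,0.012],0],[[0,0,0],0],[[0,0,0],0],[[0,0,0],0]]'

```text
time: 17.95
ee_pos: [584.6, 43.3, 165.5]
tool_rot: [-3.141, 0.0, 2.904]
force: [-0.5, -0.2, -2.3]
gripper_width: 0.159
```

```bash
python3 st.py;  python3 -c "
from cov import *
o=get_obs()['ee_pos']; save('wrist','w10'); cov('w10',o[:2],o[2]-55)"
```

```text
17.95 [584.6  43.3 165.5] [-1.7998e+02  1.0000e-02  1.6640e+02] F [-0.47 -0.18 -2.28] M [0.018 0.017 0.003] t6 0.001 g 0.159 j [ 0.42  0.01 -0.07  0.   -1.5  -0.65]
body ((584.0413818359375, 43.47013473510742), 32.163856506347656) 7930 159.1
finial ((584.5527954101562, 42.537078857421875), 15.561589241027832) [583.8  40.2] 1797 191.8
```

>>> drive_tool --targets '[[[0.0009,0.0003,0.006],0],[[0,0,0.006],0],[[0,0,0],0],[[0,0,0],0],[[0,0,0],0]]'

```text
time: 18.42
ee_pos: [583.8, 44.1, 153.4]
tool_rot: [-3.141, -0.0, 2.904]
force: [-0.7, -0.6, -1.5]
gripper_width: 0.16
```

```bash
python3 st.py;  python3 -c "
from cov import *
o=get_obs()['ee_pos']; save('wrist','w11'); cov('w11',o[:2],o[2]-55)"
```

```text
18.4167 [583.8  44.1 153.4] [-179.99   -0.    166.41] F [-0.68 -0.62 -1.45] M [ 0.003 -0.019 -0.014] t6 -0.0 g 0.16 j [ 0.42  0.01 -0.09  0.   -1.47 -0.65]
body ((583.1987915039062, 44.068058013916016), 31.939189910888672) 7915 147.1
finial ((583.7264404296875, 43.20854187011719), 15.530027389526367) [583.1  40.9] 1779 179.6
```

>>> drive_tool --targets '[[[0,0,0.004],0],[[0,0,0.004],0],[[0,0,0.003],0],[[0,0,0],0],[[0,0,0],0]]'

```text
time: 18.88
ee_pos: [583.6, 44.1, 142.0]
tool_rot: [-3.141, -0.001, 2.904]
force: [0.5, 0.8, -1.5]
gripper_width: 0.161
```

>>> drive_tool --targets '[[[0,0,0.0015],0],[[0,0,0.0015],0],[[0,0,0.001],0],[[0,0,0],0],[[0,0,0],0]]'

```text
time: 19.3
ee_pos: [583.8, 44.1, 138.3]
tool_rot: [-3.142, -0.0, 2.904]
force: [0.7, -0.4, -2.8]
gripper_width: 0.158
```

```bash
python3 st.py
```

```text
19.3 [583.8  44.1 138.3] [-1.8000e+02 -1.0000e-02  1.6641e+02] F [ 0.69 -0.4  -2.83] M [-0.06  -0.029  0.035] t6 0.0 g 0.158 j [ 0.42  0.01 -0.11 -0.   -1.45 -0.65]
```

No contact yet, about 1.4 mm to go.

>>> drive_tool --targets '[[[0,0,0.001],0],[[0,0,0.0005],0],[[0,0,0],0],[[0,0,0],0]]'

```text
time: 19.63
ee_pos: [583.9, 44.1, 137.0]
tool_rot: [3.141, 0.0, 2.904]
force: [0.4, 0.1, -1.3]
gripper_width: 0.158
```

>>> drive_tool --targets '[[[0,0,0.0004],0],[[0,0,0],0],[[0,0,0],0]]'

```text
time: 19.88
ee_pos: [584.0, 44.2, 137.0]
tool_rot: [3.141, 0.001, 2.904]
force: [-0.7, 0.2, 2.0]
gripper_width: 0.162
```

It is seated: force turned to +2 N at the expected height (137.0 − 54.9 = 82.1). I release and rise.

>>> drive_tool --targets '[[[0,0,0],0],[[0,0,0],0],[[0,0,0],0],[[0,0,0],0],[[0,0,-0.015],0],[[0,0,-0.03],0],[[0,0,-0.03],0],[[0,0,0],0]]' --grip 50

```text
time: 20.55
ee_pos: [586.1, 43.8, 219.0]
tool_rot: [3.138, 0.01, 2.904]
force: [1.1, 0.2, 1.2]
gripper_width: 0.5
```

>>> drive_tool --targets '[[[0,0,-0.02],0],[[0,0,0],0],[[0,0,0],0]]'

```text
time: 20.8
ee_pos: [584.3, 44.2, 232.4]
tool_rot: [3.14, 0.002, 2.904]
force: [1.0, 0.3, -0.7]
gripper_width: 0.498
```

```bash
python3 st.py;  python3 -c "
from cov import *
for n,f,c in(('wrist','w12',(583.3,44)),('scene','s12',(586,45)),('side','d12',(582.2,42.7))):
    save(n,f); cov(f,c,82)
    Q=cloud(load(f));m=(np.hypot(Q[...,0]-c[0],Q[...,1]-c[1])<29)&(np.hypot(Q[...,0]-c[0],Q[...,1]-c[1])>10)&(np.abs(Q[...,2]-132)<5);q=Q[m];A=np.c_[q[:,:2]-c,np.ones(len(q))];print('plane',np.linalg.lstsq(A,q[:,2],rcond=None)[0].round(3))
P,Q=cloud(load('s0')),cloud(load('s12'))
for nm,c,r,lo in(('wb',(562,-13),30,100),('wa',(608,103),30,100),('holder',(635,272),45,10),('dish',(420,287),75,8)):
    for X in(P,Q):
        m=(np.hypot(X[...,0]-c[0],X[...,1]-c[1])<r)&(X[...,2]>lo); print(nm,X[m].mean(0).round(1),m.sum())
a=load('s12')['frame'][130:270,180:460,::-1];cv2.imwrite('pics/fin.png',cv2.resize(a,None,fx=2.8,fy=2.8,interpolation=cv2.INTER_CUBIC))
"
```

```text
20.8 [584.3  44.2 232.4] [1.7992e+02 1.1000e-01 1.6641e+02] F [ 1.05  0.31 -0.69] M [ 0.028 -0.009 -0.048] t6 -0.0 g 0.498 j [ 0.42  0.    0.05  0.   -1.61 -0.65]
body ((585.1663818359375, 48.76523971557617), 36.70651626586914) 5244 130.8
finial ((583.5252685546875, 43.83330535888672), 7.918945789337158) [583.3  43.3] 479 161.5
plane [ 1.00000e-03 -2.00000e-03  1.31057e+02]
body ((586.1478881835938, 45.08236312866211), 32.070098876953125) 493 129.2
finial ((585.46923828125, 44.65214920043945), 8.351521492004395) [585.8  45.2] 42 160.4
plane [-7.00000e-03  1.00000e-03  1.29501e+02]
body ((579.51708984375, 37.996177673339844), 36.00439453125) 464 130.6
finial ((582.5313110351562, 43.46379089355469), 8.537096977233887) [582.4  41.6] 45 161.2
plane [8.00000e-03 2.00000e-02 1.31012e+02]
wb [562.9 -13.8 112.4] 239
wb [570.4  -8.7 255.5] 371
wa [609.  102.8 112.5] 247
wa [611.4  88.5 358.2] 705
holder [632.6 277.6  48.5] 577
holder [632.6 277.8  48.5] 576
dish [424.7 284.8  18.6] 1251
dish [424.7 284.8  18.7] 1251
```

View pics/fin.png

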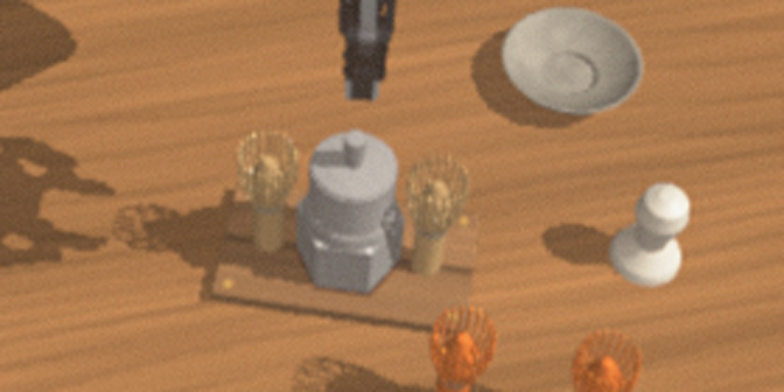

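The cover sits level and centred at (352,170) in the crop, with its top about 82 mm above where it stood on the table. The whisks stand at (268,190) and (437,210), and the holder and dish have not moved. I hand the job in.

```bash
python3 -c "
from bench import sign_off; print(sign_off())"
```

```text
the job is handed in; nothing more can be done
None
```

The canister is closed: the inner lid is hand-snug on its seal and the cover is back on, fully down on the shoulder. I handed in at about 21 s on the robot's clock, and no verdict was reported.

- **Lid:** I turned it clockwise about 153° in three arcs with two regrips. The thread dragged at about 0.3 N m. The seal bit about 133–139° into the turn, and I stopped when the moving torque read 0.576 N m. After release, the wrist camera put the wings within 1° of where I left them.
- **Torque uncertainty:** individual torque readings scattered by a few hundredths of a N m around the bite. Working from the angle turned since the bite gives about 0.57–0.65 N m, a little higher than the direct reading. Both are inside the allowed range, and I could not measure the seal force directly.
- **Cover:** I held it by the finial, aligned it over the neck with the wrist camera, and lowered it until contact at 82 mm. The final wrist check put it less than 1 mm off the axis, level, with its top at 131 mm, so it is fully seated.
- **Final camera check:** the holder and dish moved 0.2 mm at most. The whisks look upright and in place in the last picture. The automatic comparison of whisk positions was spoiled because the arm was in that view, so I judged them by eye. The side camera's cover fit was off for the same likely reason, and I relied on the wrist and scene views instead.

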